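Find the rocking corner of the pastry board and press its shim flat

ROBOT

A 7-joint arm with a two-finger parallel gripper is mounted at the origin on a cart in front of the work surface, level with it; the furniture and walls round the work are solid. World frame = base frame: x ahead of the robot, y to its left, z up, the work surface at z = 0. Lengths are in m, angles in rad, forces in N, time in s.
With the tool pointing down it reaches from about 0.4 to 0.85 m from the base axis. Payload 10.4 kg.
Tool frame: the origin (TCP) lies midway between the tips of the shut fingers; the grasp point (between the pads) lies 19 mm behind it; z points along the fingers, y is the line along which they close (so a half turn about z gives the same grasp; the last joint's range is limited). The gripper opens to 87 mm and grips with 3 to 60 N. Pads are 19 mm wide; open, the fingers measure 117 mm over their backs; the gripper's body (75 mm by 190 mm) begins 51 mm behind the grasp point.
Start: joints at [-1.15, 0.332, -0.065, 1.46, 0.022, 1.35, -0.088], TCP at [0.268, 0.564, 0.223] pointing down, gripper open.
Joint ranges: [-2.6, 2.6], [-0.5, 2.12], [-1.47, 1.34], [0.16, 2.42], [-1.27, 4.41], [0.06, 2.06], [-2.6, 2.6]. Speed limits (rad/s): [2.22, 2.22, 2.79, 2.79, 3.14, 3.14, 3.14].

INTERFACE

Orientations are given as a unit quaternion [x, y, z, w].
In Python, from bench import r gives the robot as it stands.
- The arm moves only by the tool carry_out, never from a script. Its argument "steps" is a list that holds one entry, the list of rows, each a list of 6 numbers: the shift along the tool's x, y, z in cm, then the turn, a rotation vector about the tool's x, y, z in rad. In form: [[[dx, dy, dz, wx, wy, wz], ...]]. A call has 1 to 20 rows; each row is the pose to reach, as a shift and turn from the pose commanded when the call began, along the tool's axes at that moment; what a row does not reach only later rows make up. A row lasts 1/12 s, in which the tool goes at most 41.7 mm and 7.16 degrees, less where a joint would pass 70% of its speed; a pose out of reach is approached as far as the arm can. A call with a gripper value outside its range is refused whole. "hand" is the closure, from -1 (fully open) to 1 (shut), set as the call begins (left out, the last holds). The fingers move at their own pace and stop on an object; "squeeze" is the grip in N (left out, the last holds). Time passes only in rows, so rows that repeat a pose let the fingers close. It gives the time, the measured TCP pose, the force, the opening and the grip force at its end, in the units of the state.
- r.read_state(): the state, without advancing time (a new reading comes with each control period).
- r.camera(name): name is "side" or "top" or "wrist"; returns the picture (480x640x3 uint8, red, green, blue); there is no depth.
- r.camera_params(name): a dict with "fx", "fy", "cx", "cy" (pixels), "view" (4x4, takes a point from world to camera coordinates). Camera axes: x right, y up, looking along -z (the intrinsics and any distortion apply to the point x, -y, -z); pixel columns grow to the right and rows downward; lengths in m; the calibration is good to about 2 mm. A picture is of the moment at which its call begins: read the wrist's pose just before it. camera_params takes no time and is no camera call; for the wrist camera it gives the pose at the moment of the call.
- r.close_job(): hands the job in; it is judged then, once.
The state is a dict: "time": time; "joint_positions": joint angles; "joint_vel": joint speeds; "joint_torque": joint torques, N m; "ee_pos": TCP position; "eef_rot": TCP orientation; "ft_force": force on the tool from outside, world axes, zero at the start; "torque": the same for the moment, N m; "width": finger opening in m; "grip_force": force on a finger pad.
Only numpy, scipy, OpenCV 4.12 (cv2) and the standard library are available. Lean on these libraries where they do the work, as an engineer would, in place of code of your own. Each camera call takes 0.05 s, during which the arm holds its last target. There are 200 camera calls.

TASK

One corner of the pastry board has lost its support: press down on the board's corners one after another with the fingertips until you find the one that gives way and sinks. Then press the steel shim tab beside that corner down flat, so that the board is level and carried there again; leave the other three tabs standing up. Only press: do not pick up or shift the board, or disturb the tealight, salt shaker and garlic.

Things in the scene. Friction and masses are not known exactly. Their poses are not given: they have to be found in the camera images.
- board: square wooden pastry board, 176 x 176 x 16 mm, 0.6 kg, lying loose and level on the pads of a low steel stand. Origin: centre of its underside, 30 mm above the worktop, so its top is 46 mm up. Its x axis points to its far edge, y to its left edge, z up; the stand's feet are square to it. It is turned up to 0.2 rad on the worktop.
- corner_nl (a point): point on the board's top surface right over the near left pad (near = robot's side, left = robot's left); 68 mm along the board's x and 62 mm along its y from its middle. Press straight down here to test this corner.
- corner_nr (a point): point on the board's top surface right over the near right pad (near = robot's side, left = robot's left); 68 mm along the board's x and 62 mm along its y from its middle. Press straight down here to test this corner.
- corner_fl (a point): point on the board's top surface right over the far left pad (near = robot's side, left = robot's left); 68 mm along the board's x and 62 mm along its y from its middle. Press straight down here to test this corner.
- corner_fr (a point): point on the board's top surface right over the far right pad (near = robot's side, left = robot's left); 68 mm along the board's x and 62 mm along its y from its middle. Press straight down here to test this corner.
- pad_nl (a joint): how far the pad under the near left corner has sunk (m): 0 at first. The pad hidden under one corner, any of the four, is unsupported: a press of 2 to 4 N on that corner sinks it 5 mm to its stop (press on to 8 N or so to be sure). The pad then stays sunk, while the board may swing back level when let go, free to rock there. The other three pads stand firm (under 1 mm of give at 25 N).
- pad_nr (a joint): how far the pad under the near right corner has sunk (m): 0 at first. The pad hidden under one corner, any of the four, is unsupported: a press of 2 to 4 N on that corner sinks it 5 mm to its stop (press on to 8 N or so to be sure). The pad then stays sunk, while the board may swing back level when let go, free to rock there. The other three pads stand firm (under 1 mm of give at 25 N).
- pad_fl (a joint): how far the pad under the far left corner has sunk (m): 0 at first. The pad hidden under one corner, any of the four, is unsupported: a press of 2 to 4 N on that corner sinks it 5 mm to its stop (press on to 8 N or so to be sure). The pad then stays sunk, while the board may swing back level when let go, free to rock there. The other three pads stand firm (under 1 mm of give at 25 N).
- pad_fr (a joint): how far the pad under the far right corner has sunk (m): 0 at first. The pad hidden under one corner, any of the four, is unsupported: a press of 2 to 4 N on that corner sinks it 5 mm to its stop (press on to 8 N or so to be sure). The pad then stays sunk, while the board may swing back level when let go, free to rock there. The other three pads stand firm (under 1 mm of give at 25 N).
- tab_nl (a joint): angle of the near left steel shim tab (rad): about 0 (0 to 0.06) as found, sloping up and outward about 34 degrees, 0.6 when pressed flat (level). Hinge line along the board's x, 96 mm from the board's middle, 20 mm up. It is stiff: about 10 N at its outer part presses it down, and it stays where left. Its inner end then comes up under the board and carries that corner at the proper height.
- tab_nr (a joint): angle of the near right steel shim tab (rad): about 0 (0 to 0.06) as found, sloping up and outward about 34 degrees, 0.6 when pressed flat (level). Hinge line along the board's x, 96 mm from the board's middle, 20 mm up. It is stiff: about 10 N at its outer part presses it down, and it stays where left. Its inner end then comes up under the board and carries that corner at the proper height.
- tab_fl (a joint): angle of the far left steel shim tab (rad): about 0 (0 to 0.06) as found, sloping up and outward about 34 degrees, 0.6 when pressed flat (level). Hinge line along the board's x, 96 mm from the board's middle, 20 mm up. It is stiff: about 10 N at its outer part presses it down, and it stays where left. Its inner end then comes up under the board and carries that corner at the proper height.
- tab_fr (a joint): angle of the far right steel shim tab (rad): about 0 (0 to 0.06) as found, sloping up and outward about 34 degrees, 0.6 when pressed flat (level). Hinge line along the board's x, 96 mm from the board's middle, 20 mm up. It is stiff: about 10 N at its outer part presses it down, and it stays where left. Its inner end then comes up under the board and carries that corner at the proper height.
- press_nl (a point): point on the upper face of the near left shim tab, 34 mm out from its hinge; about 41 mm above the worktop when up and 22.5 mm when flat; it moves 7 mm outward on the way down. The tab is a steel plate 30 mm wide (along the board's x), 44 mm long and 5 mm thick, its outer end 50 mm from the hinge; it sticks out of the board's left side.
- press_nr (a point): point on the upper face of the near right shim tab, 34 mm out from its hinge; about 41 mm above the worktop when up and 22.5 mm when flat; it moves 7 mm outward on the way down. The tab is a steel plate 30 mm wide (along the board's x), 44 mm long and 5 mm thick, its outer end 50 mm from the hinge; it sticks out of the board's right side.
- press_fl (a point): point on the upper face of the far left shim tab, 34 mm out from its hinge; about 41 mm above the worktop when up and 22.5 mm when flat; it moves 7 mm outward on the way down. The tab is a steel plate 30 mm wide (along the board's x), 44 mm long and 5 mm thick, its outer end 50 mm from the hinge; it sticks out of the board's left side.
- press_fr (a point): point on the upper face of the far right shim tab, 34 mm out from its hinge; about 41 mm above the worktop when up and 22.5 mm when flat; it moves 7 mm outward on the way down. The tab is a steel plate 30 mm wide (along the board's x), 44 mm long and 5 mm thick, its outer end 50 mm from the hinge; it sticks out of the board's right side.
- salt_mill: small salt shaker, 44 mm across and 90 mm high, standing loose between the two left tabs; origin under its foot
- garlic: garlic bulb, 60 mm across and 59 mm high, loose between the two right tabs; origin under it
- tealight: tealight in a cup, 38 mm across and 15 mm high, loose on the middle of the board; origin under it
Mind the look-alikes: they are no part of the job. What is shaped like the salt_mill but red is not meant.

How it is judged:
On the way, in this order (a step that is already met when the one before it is completed fails the run):
1. the unsupported corner is pressed until its pad has sunk (value of joint any of pad_nl, pad_nr, pad_fl, pad_fr above 0.0035 m), for 0.1 s.
2. the tab beside that corner is pressed flat (((value of joint pad_nl above 0.0035 m and value of joint tab_nl above 0.5 rad and value of joint each of tab_nr, tab_fl, tab_fr below 0.15 rad) or (value of joint pad_nr above 0.0035 m and value of joint tab_nr above 0.5 rad and value of joint each of tab_nl, tab_fl, tab_fr below 0.15 rad) or (value of joint pad_fl above 0.0035 m and value of joint tab_fl above 0.5 rad and value of joint each of tab_nl, tab_nr, tab_fr below 0.15 rad) or (value of joint pad_fr above 0.0035 m and value of joint tab_fr above 0.5 rad and value of joint each of tab_nl, tab_nr, tab_fl below 0.15 rad))), for 0.2 s.
At the end, for the whole second after the job is handed in: At the corner whose pad has sunk (more than 3.5 mm) the tab is flat (over 0.5 of 0.6 rad); the other three tabs still stand (under 0.15 rad); the board is at rest, level within 0.025 rad and within 20 mm of where it was; tealight, salt shaker and garlic stand upright within 30 mm of where they were (((value of joint pad_nl above 0.0035 m and value of joint tab_nl above 0.5 rad and value of joint each of tab_nr, tab_fl, tab_fr below 0.15 rad) or (value of joint pad_nr above 0.0035 m and value of joint tab_nr above 0.5 rad and value of joint each of tab_nl, tab_fl, tab_fr below 0.15 rad) or (value of joint pad_fl above 0.0035 m and value of joint tab_fl above 0.5 rad and value of joint each of tab_nl, tab_nr, tab_fr below 0.15 rad) or (value of joint pad_fr above 0.0035 m and value of joint tab_fr above 0.5 rad and value of joint each of tab_nl, tab_nr, tab_fl below 0.15 rad)) and angle between board's own z axis and vertical below 0.025 rad and linear speed of board below 0.01 m/s and distance of board from where it was at the start of the episode below 0.02 m and not (distance of salt_mill from where it was at the start of the episode above 0.03 m or angle between salt_mill's own z axis and vertical above 0.5 rad) and not (distance of garlic from where it was at the start of the episode above 0.03 m or angle between garlic's own z axis and vertical above 0.5 rad) and not (distance of tealight from where it was at the start of the episode above 0.03 m or angle between tealight's own z axis and vertical above 0.5 rad)); the robot touches nothing.
It fails at once if a tab is pressed down at a corner whose pad has not sunk ((value of joint tab_nl above 0.3 rad and value of joint pad_nl below 0.002 m) or (value of joint tab_nr above 0.3 rad and value of joint pad_nr below 0.002 m) or (value of joint tab_fl above 0.3 rad and value of joint pad_fl below 0.002 m) or (value of joint tab_fr above 0.3 rad and value of joint pad_fr below 0.002 m)).
It fails at once if the board is lifted or shifted more than 20 mm (distance of board from where it was at the start of the episode above 0.02 m).
It fails at once if the salt shaker is moved more than 30 mm or tipped (distance of salt_mill from where it was at the start of the episode above 0.03 m or angle between salt_mill's own z axis and vertical above 0.5 rad).
It fails at once if the garlic bulb is moved more than 30 mm or tipped (distance of garlic from where it was at the start of the episode above 0.03 m or angle between garlic's own z axis and vertical above 0.5 rad).
It fails at once if the tealight is moved more than 30 mm or tipped (distance of tealight from where it was at the start of the episode above 0.03 m or angle between tealight's own z axis and vertical above 0.5 rad).
It also fails if it takes over 51 s, if anything falls off the work surface, if the arm or the gripper's body presses on something with over 40 N, if the wrist force passes 120 N, or if a joint passes its speed limit or range.

## Working session

There is one attempt and no reset: what is moved stays moved. The work goes in short steps, Python scripts to look and compute and a tool call to move; the robot and the scene stay as the last step left them, time stands still between calls to the robot, and variables do not carry over. Pictures are saved under pics/ and viewed, at most 10 in all, crops included, and the job is handed in when it is done.

Besides the shell and the picture viewer there is one more tool, called after "Emit:" as name(argument=value, ...), one argument or row to a line, values as JSON. carry_out: Moves the arm, as the interface text tells. Its arguments: {"type":"object","properties":{"steps":{"type":"array","items":{"type":"array","items":{"type":"array","items":{"type":"number"}}}},"hand":{"type":"number"},"squeeze":{"type":"number"}},"required":["steps"]}

```bash
mkdir -p pics
python3 - <<'E'
from bench import r
import cv2,numpy as np
for n in("top","side"):
    im=r.camera(n);cv2.imwrite(f"pics/{n}0.png",im[:,:,::-1]);p=r.camera_params(n);print(n,{k:np.round(v,4).tolist() if not isinstance(v,str) else v for k,v in p.items()})
s=r.read_state();print({k:np.round(v,3).tolist() for k,v in s.items()})
E
```

```text
top {'fx': 543.3749, 'fy': 543.3749, 'cx': 328.3691, 'cy': 240.5125, 'view': [[-0.0249, -0.9997, -0.0056, 0.029], [0.9818, -0.0255, 0.1884, -0.5565], [-0.1885, -0.0008, 0.9821, -0.8084], [0.0, 0.0, 0.0, 1.0]]}
side {'fx': 570.8662, 'fy': 570.8662, 'cx': 323.5603, 'cy': 241.431, 'view': [[0.9522, -0.3055, 0.0031, -0.5563], [0.1997, 0.6298, 0.7507, -0.1661], [-0.2313, -0.7142, 0.6607, -0.733], [0.0, 0.0, 0.0, 1.0]]}
{'time': 0.1, 'joint_positions': [-1.15, 0.333, -0.065, 1.461, 0.022, 1.35, -0.088], 'joint_vel': [0.001, -0.001, 0.0, -0.003, -0.001, 0.001, -0.001], 'joint_torque': [0.001, -62.454, 0.025, -39.071, -0.061, 0.037, 0.0], 'ee_pos': [0.268, 0.564, 0.222], 'eef_rot': [0.22, 0.975, -0.001, -0.0], 'ft_force': [-0.098, -0.238, 0.016], 'torque': [-0.006, -0.051, 0.058], 'grip_force': 0.0, 'width': 0.087}
```

View pics/top0.png

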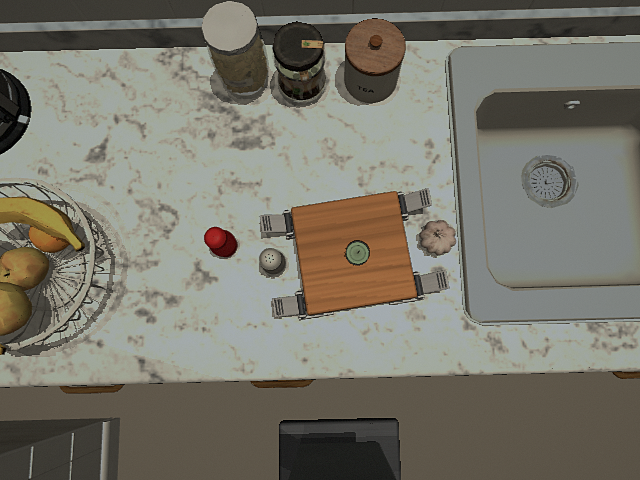

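View pics/side0.png

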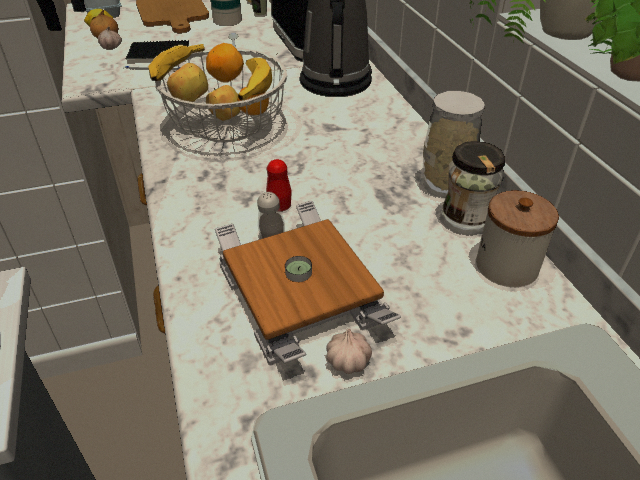

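The top view shows the board with corners near (291,207), (397,192), (418,298) and (306,314). The tabs are at (272,225), (415,202), (288,305) and (432,281), the tealight at (357,252), the salt shaker at (271,262) and the garlic at (437,237). The red shaker at (220,241) is the decoy. The side view shows the same layout.

```bash
cat > h.py <<'E'
from bench import r
import cv2,numpy as np
from scipy.spatial.transform import Rotation as R
def ray(n,uv,z):
    p=r.camera_params(n);V=np.array(p["view"]);Rw=V[:3,:3].T;c=-Rw@V[:3,3]
    d=Rw@np.array([(uv[0]-p["cx"])/p["fx"],-(uv[1]-p["cy"])/p["fy"],-1.]);return c+d*(z-c[2])/d[2]
E
cat > m.py <<'E'
from h import *
for n,seed in(("top",(340,230)),("side",(270,290))):
    im=cv2.imread(f"pics/{n}0.png");hsv=cv2.cvtColor(im,cv2.COLOR_BGR2HSV)
    m=cv2.inRange(hsv,(5,110,70),(20,255,255));m=cv2.morphologyEx(m,cv2.MORPH_OPEN,np.ones((3,3)))
    c=max([k for k in cv2.findContours(m,0,2)[0] if cv2.pointPolygonTest(cv2.convexHull(k),seed,False)>0],key=cv2.contourArea)
    a=cv2.approxPolyDP(cv2.convexHull(c),10,True)[:,0];W=np.array([ray(n,u,.046) for u in a])
    Q=cv2.minAreaRect(np.float32([ray(n,u,.046)[:2]*1000 for u in cv2.convexHull(c)[:,0]]))
    print(n,a.tolist(),W[:,:2].round(4).tolist(),Q,W[:,:2].mean(0))
for k,u,z in(("salt",(269,255),.09),("garlic",(437,237),.03),("tea",(357,252),.06),("t_fl",(262,226),.048),("t_nl",(275,306),.048),("t_fr",(427,199),.048),("t_nr",(444,279),.048)): print(k,ray("top",u,z).round(3))
E
python3 m.py
```

```text
top [[395, 191], [416, 296], [308, 313], [291, 209]] [[0.6376, -0.0954], [0.4664, -0.1201], [0.4442, 0.0495], [0.6119, 0.074]] ((540.21533203125, -23.463462829589844), (174.45462036132812, 174.70590209960938), 7.869274616241455) [ 0.54001625 -0.02301731]
side [[328, 220], [382, 296], [266, 337], [223, 251]] [[0.6132, 0.0677], [0.6322, -0.1086], [0.4665, -0.1298], [0.4438, 0.0459]] ((540.0391235351562, -30.237342834472656), (174.60122680664062, 182.90420532226562), 7.911385536193848) [ 0.5389255  -0.03117374]
salt [0.53  0.105 0.09 ]
garlic [ 0.563 -0.162  0.03 ]
tea [ 0.536 -0.029  0.06 ]
t_fl [0.585 0.121 0.048]
t_nl [0.456 0.101 0.048]
t_fr [ 0.622 -0.146  0.048]
t_nr [ 0.492 -0.165  0.048]
```

```bash
cat > t.py <<'E'
from h import *
import sys
C=np.array([.540,-.024]);A=.137
def bw(bx,by): return C+np.array([[np.cos(A),-np.sin(A)],[np.sin(A),np.cos(A)]])@[bx,by]
# usage: bx by z (board frame m, world z): prints shift (cm) and turn in present tool axes
bx,by,z=map(float,sys.argv[1:4]);s=r.read_state();T=R.from_quat(s["eef_rot"])
ty=np.array([-np.sin(A),np.cos(A),0]);tz=np.array([0,0,-1.]);G=R.from_matrix(np.c_[np.cross(ty,tz),ty,tz])
p=np.r_[bw(bx,by),z]
print("target",p.round(4),"at",np.round(s["ee_pos"],4),"F",np.round(s["ft_force"],2),"t",s["time"])
print("cm",(T.inv().apply(p-s["ee_pos"])*100).round(2),"turn",(T.inv()*G).as_rotvec().round(3))
E
python3 t.py -.068 .062 .15
```

```text
target [0.4642 0.0281 0.15  ] at [0.2682 0.5642 0.2218] F [-0.1  -0.24  0.02] t 0.1
cm [-40.71 -39.99   7.24] turn [-0.001 -0.    -0.581]
```

Emit:
carry_out(
  steps=[
    [[-4,-4,0,0,0,-0.06],[-8,-8,0,0,0,-0.12],[-12,-12,0,0,0,-0.18],[-16,-16,0,0,0,-0.24],[-20,-20,0,0,0,-0.3],[-24,-24,0,0,0,-0.36],[-28,-28,0,0,0,-0.42],[-32,-32,0,0,0,-0.48],[-36,-36,0,0,0,-0.54],[-39,-39,0,0,0,-0.58],[-40.7,-40,0,0,0,-0.58],[-40.7,-40,0,0,0,-0.58],[-40.7,-40,0,0,0,-0.58],[-40.7,-40,2,0,0,-0.58],[-40.7,-40,4,0,0,-0.58],[-40.7,-40,7.2,0,0,-0.58],[-40.7,-40,7.2,0,0,-0.58],[-40.7,-40,7.2,0,0,-0.58],[-40.7,-40,7.2,0,0,-0.58],[-40.7,-40,7.2,0,0,-0.58]],
  ],
  hand=1,
)

```text
time: 1.77
ee_pos: [0.4651, 0.029, 0.1522]
eef_rot: [-0.068, 0.998, 0.0, 0.001]
ft_force: [-0.5, -0.9, 0.1]
width: 0.0006
grip_force: 0.0
```

```bash
python3 t.py -.068 .062 .056; python3 -c "
from h import *
cv2.imwrite('pics/w1.png',r.camera('wrist')[:,:,::-1]);print(np.round(r.read_state()['joint_positions'],2),r.read_state()['width'])"
```

```text
target [0.4642 0.0281 0.056 ] at [0.4651 0.029  0.1522] F [-0.46 -0.91  0.1 ] t 1.7667
cm [ 0.12 -0.07  9.62] turn [ 0.     0.002 -0.   ]
[-0.56  0.02  0.41  1.98 -0.01  1.14  1.56] 0.00010821758408662631
```

View pics/w1.png

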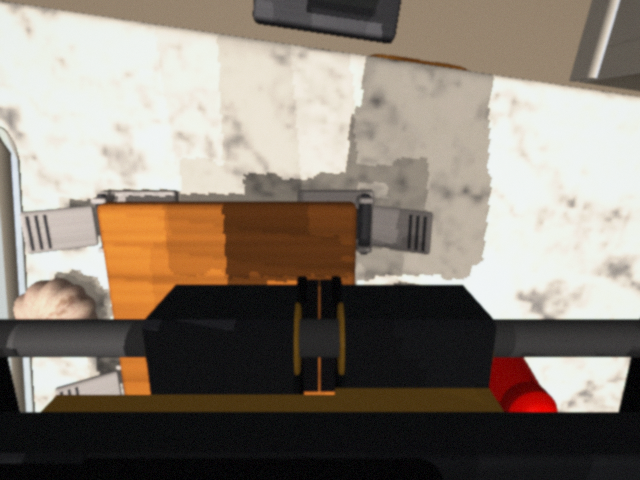

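The wrist view shows the fingers shut and square to the board. The near tabs are at about (60,229) and (400,230), and the near edge is at row 203. I'm moving down onto the near left corner.

Emit:
carry_out(
  steps=[
    [[0.1,0,3,0,0,0],[0.1,-0.1,6,0,0,0],[0.1,-0.1,8,0,0,0],[0.1,-0.1,9,0,0,0],[0.1,-0.1,9.6,0,0,0],[0.1,-0.1,10,0,0,0],[0.1,-0.1,10.3,0,0,0],[0.1,-0.1,10.6,0,0,0],[0.1,-0.1,10.7,0,0,0],[0.1,-0.1,10.7,0,0,0],[0.1,-0.1,10.7,0,0,0]],
  ],
)

```text
time: 2.73
ee_pos: [0.4643, 0.0277, 0.0461]
eef_rot: [-0.068, 0.998, 0.001, 0.001]
ft_force: [-10.6, -2.3, 29.1]
width: 0.0001
grip_force: 14.2
```

Near left is firm: 29 N with the tip still at 46.1 mm. Next is far left, with a shallower press.

Emit:
carry_out(
  steps=[
    [[0,0,-1,0,0,0],[0,0,-4,0,0,0],[-3.5,0,-4,0,0,0],[-7,0,-4,0,0,0],[-10.5,0,-4,0,0,0],[-13,0,-4,0,0,0],[-13.6,0,-4,0,0,0],[-13.6,0,-4,0,0,0],[-13.6,0,-2,0,0,0],[-13.6,0,-1,0,0,0],[-13.6,0,-0.6,0,0,0],[-13.6,0,-0.4,0,0,0],[-13.6,0,-0.2,0,0,0],[-13.6,0,-0.1,0,0,0],[-13.6,0,-0.1,0,0,0],[-13.6,0,-0.1,0,0,0]],
  ],
)

```text
time: 4.07
ee_pos: [0.5976, 0.0458, 0.0464]
eef_rot: [-0.068, 0.998, 0.0, -0.0]
ft_force: [-10.1, -0.5, 14.4]
width: 0.0004
grip_force: 7.3
```

```bash
python3 t.py .068 .062 .046
```

```text
target [0.5989 0.0467 0.046 ] at [0.5976 0.0458 0.0464] F [-10.07  -0.51  14.4 ] t 4.0667
cm [-0.14  0.07  0.04] turn [ 0.001 -0.001 -0.001]
```

Far left is firm too. Next is far right.

Emit:
carry_out(
  steps=[
    [[0,0,-1,0,0,0],[0,0,-3,0,0,0],[0,-3.5,-3,0,0,0],[0,-7,-3,0,0,0],[0,-10,-3,0,0,0],[0,-12,-3,0,0,0],[0,-12.4,-3,0,0,0],[0,-12.4,-3,0,0,0],[0,-12.4,-3,0,0,0],[0,-12.4,-2,0,0,0],[0,-12.4,-1,0,0,0],[0,-12.4,-0.5,0,0,0],[0,-12.4,-0.3,0,0,0],[0,-12.4,-0.1,0,0,0],[0,-12.4,0,0,0,0],[0,-12.4,0,0,0,0],[0,-12.4,0,0,0,0]],
  ],
)

```text
time: 5.48
ee_pos: [0.614, -0.0755, 0.0462]
eef_rot: [-0.069, 0.998, 0.001, -0.001]
ft_force: [-16.0, 4.6, 27.9]
width: 0.0004
grip_force: 13.7
```

```bash
python3 t.py .068 -.062 .046
```

```text
target [ 0.6158 -0.0761  0.046 ] at [ 0.614  -0.0755  0.0462] F [-16.     4.62  27.92] t 5.4833
cm [-0.17 -0.09  0.02] turn [ 0.003 -0.002  0.   ]
```

Far right is firm as well, so it should be near right. I'm pressing that corner deeper.

Emit:
carry_out(
  steps=[
    [[0,0,-1,0,0,0],[0,0,-3,0,0,0],[3.5,0,-3,0,0,0],[7,0,-3,0,0,0],[10.5,0,-3,0,0,0],[13,0,-3,0,0,0],[13.5,0,-3,0,0,0],[13.5,0,-3,0,0,0],[13.5,0,-3,0,0,0],[13.5,0,-2,0,0,0],[13.5,0,-1,0,0,0],[13.5,0,-0.5,0,0,0],[13.5,0,-0.3,0,0,0],[13.5,0,-0.1,0,0,0],[13.5,0,0,0,0,0],[13.5,0,0,0,0,0],[13.5,0,0,0,0,0]],
  ],
)

```text
time: 6.9
ee_pos: [0.4815, -0.0954, 0.0447]
eef_rot: [-0.068, 0.998, -0.0, 0.0]
ft_force: [-0.6, 0.6, -0.0]
width: 0.0004
grip_force: 0.2
```

```bash
python3 t.py -.068 -.062 .046
```

```text
target [ 0.4811 -0.0947  0.046 ] at [ 0.4815 -0.0954  0.0447] F [-0.61  0.62 -0.01] t 6.9
cm [ 0.03  0.08 -0.13] turn [-0.     0.001 -0.001]
```

Emit:
carry_out(
  steps=[
    [[0,0,0.15,0,0,0],[0,0,0.3,0,0,0],[0,0,0.4,0,0,0],[0,0,0.4,0,0,0],[0,0,0.4,0,0,0]],
  ],
)

```text
time: 7.32
ee_pos: [0.4816, -0.0957, 0.0416]
eef_rot: [-0.068, 0.998, 0.0, 0.001]
ft_force: [-6.0, -0.5, 17.4]
width: -0.0001
grip_force: 8.6
```

The near right corner gave way: it sank about 4.7 mm and then held 17 N at its stop. Next is its tab, 130 mm out to the right.

Emit:
carry_out(
  steps=[
    [[0,0,-1,0,0,0],[0,0,-4,0,0,0],[0,-3,-4,0,0,0],[0,-5.5,-4,0,0,0],[0,-6.7,-4,0,0,0],[0,-6.7,-4,0,0,0],[0,-6.7,-4,0,0,0],[0,-6.7,-3,0,0,0],[0,-6.7,-2,0,0,0],[0,-6.7,-1.5,0,0,0],[0,-6.7,-1.5,0,0,0],[0,-6.7,-1.5,0,0,0]],
  ],
)

```text
time: 8.32
ee_pos: [0.4898, -0.1613, 0.0549]
eef_rot: [-0.068, 0.998, 0.0, -0.001]
ft_force: [0.3, 0.0, -0.4]
width: 0.0005
grip_force: 0.0
```

```bash
python3 t.py -.068 -.130 .0225
python3 - <<'E'
from h import *
s=cv2.cvtColor(r.camera('side'),cv2.COLOR_RGB2BGR)[180:400,180:440]
t=cv2.cvtColor(r.camera('top'),cv2.COLOR_RGB2BGR)[180:400,240:500]
cv2.imwrite('pics/c2.png',np.hstack([cv2.resize(s,None,fx=1.5,fy=1.5),cv2.resize(t,None,fx=1.5,fy=1.5)]))
E
```

```text
target [ 0.4904 -0.1621  0.0225] at [ 0.4898 -0.1613  0.0549] F [ 0.27  0.04 -0.38] t 8.3167
cm [-0.05 -0.09  3.24] turn [ 0.    -0.001 -0.   ]
```

View pics/c2.png

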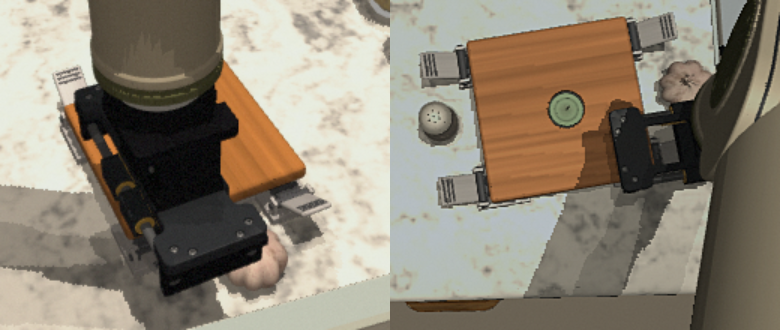

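In the crops the gripper sits over the near right tab at about (660,150). The garlic at (685,85) is clear, and the other three tabs are still up. Pressing down now.

Emit:
carry_out(
  steps=[
    [[0,-0.1,0.4,0,0,0],[0,-0.1,0.8,0,0,0],[0,-0.1,1.2,0,0,0],[0,-0.1,1.6,0,0,0],[0,-0.1,2,0,0,0],[0,-0.1,2.4,0,0,0],[0,-0.1,2.8,0,0,0],[0,-0.1,3.1,0,0,0],[0,-0.1,3.3,0,0,0],[0,-0.1,3.3,0,0,0],[0,-0.1,3.3,0,0,0],[0,-0.1,3.3,0,0,0]],
  ],
)

```text
time: 9.42
ee_pos: [0.4911, -0.1636, 0.023]
eef_rot: [-0.068, 0.998, -0.001, 0.001]
ft_force: [1.9, -3.7, 5.4]
width: 0.0004
grip_force: 2.7
```

Emit:
carry_out(
  steps=[
    [[0,0,0.1,0,0,0],[0,0,0.2,0,0,0],[0,0,0.25,0,0,0],[0,0,0.25,0,0,0],[0,0,0.25,0,0,0]],
  ],
)

```text
time: 9.83
ee_pos: [0.4915, -0.1636, 0.0226]
eef_rot: [-0.068, 0.998, 0.0, 0.001]
ft_force: [-9.9, 0.2, 36.9]
width: 0.0004
grip_force: 18.1
```

The tab is at its stop: 37 N at 22.6 mm. I'll lift, back away and check.

Emit:
carry_out(
  steps=[
    [[0,0,-0.5,0,0,0],[0,0,-2,0,0,0],[0,0,-5,0,0,0],[0,0,-9,0,0,0],[0,0,-13,0,0,0],[0,0,-16,0,0,0],[0,-4,-18,0,0,0],[0,-8,-18,0,0,0],[0,-12,-18,0,0,0],[0,-16,-18,0,0,0],[0,-20,-18,0,0,0],[0,-24,-18,0,0,0],[0,-24,-18,0,0,0],[0,-24,-18,0,0,0],[0,-24,-18,0,0,0]],
  ],
)

```text
time: 11.08
ee_pos: [0.5229, -0.3998, 0.199]
eef_rot: [-0.068, 0.998, 0.001, -0.001]
ft_force: [-0.2, 0.7, -0.4]
width: 0.0006
grip_force: 0.0
```

```bash
python3 - <<'E'
from h import *
t=cv2.cvtColor(r.camera('top'),cv2.COLOR_RGB2BGR);s=cv2.cvtColor(r.camera('side'),cv2.COLOR_RGB2BGR)
cv2.imwrite('pics/top1.png',t);cv2.imwrite('pics/side1.png',s)
cv2.imwrite('pics/c3.png',np.hstack([cv2.resize(k,None,fx=1.5,fy=1.5) for k in(s[180:400,180:440],t[180:400,240:500])]))
E
sed 's/0.png/1.png/' m.py > m1.py; python3 m1.py | head -2
```

```text
top [[395, 191], [416, 296], [308, 313], [291, 209]] [[0.6376, -0.0954], [0.4664, -0.1201], [0.4442, 0.0495], [0.6119, 0.074]] ((540.2095947265625, -23.419403076171875), (174.45713806152344, 174.78619384765625), 7.87331485748291) [ 0.54001625 -0.02301731]
side [[328, 220], [365, 269], [317, 321], [265, 338], [223, 251]] [[0.6132, 0.0677], [0.629, -0.0527], [0.5354, -0.1241], [0.4649, -0.1309], [0.4438, 0.0459]] ((539.3331298828125, -30.85254669189453), (176.0803680419922, 183.8997344970703), 7.862758159637451) [ 0.53727119 -0.03881003]
```

View pics/c3.png

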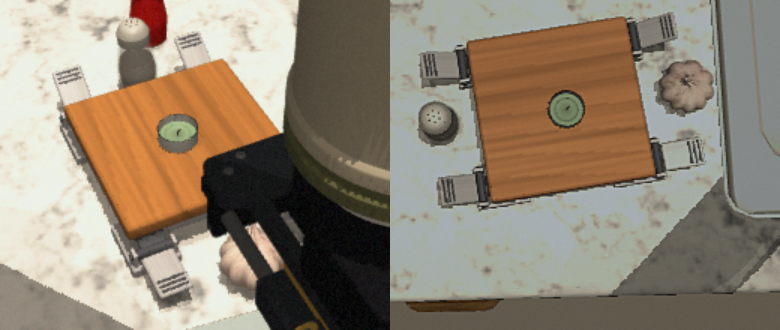

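The near right tab now lies flat, at about (680,153) in the top crop. The other three tabs are still up. The board, tealight, salt shaker and garlic haven't moved, and the arm is clear, so I'm handing it in.

```bash
python3 -c "
from bench import r
print(r.close_job())"
```

```text
the job is handed in; nothing more can be done
None
```

The near right corner was the unsupported one: its pad sank, I pressed its tab flat, the other three tabs still stand and nothing else visibly moved; the job is handed in, but no verdict was shown.

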